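# Load the exposure stage, raise it by its star wheel and arm the lamp

## Task

Load every black substrate carrier lying on the bench into the bays of the exposure stage, any carrier in any bay, grip tab towards the robot: tuck the rear edge under the retaining lip, then lower the front edge behind the front stop until it lies flat. Then take the adjusting bar from the tool block, step the star wheel round tooth by tooth through the slot in the stage cover until the white pointer stands at the long mark, and put the bar back in its pocket. Finally put the interlock key into the lamp box's cylinder, turn it clockwise to its stop and leave it there; do not touch the wheel with the fingers and leave everything else on the bench where it is.

Things in the scene. Friction and masses are not known exactly. Their poses are not given: they have to be found in the camera images.
- stage: Exposure stage fixed to the bench, 150 x 382 mm (its x, y). Origin at the centre of its underside; x points to its rear (away from the robot), y left. Left: aluminium lifting deck with four bays. Right (y -191 to -75 mm): grey cover, top at z 50 mm, over the star wheel; on it a black dial 49 mm across with a white pointer that turns with the wheel, short ticks and one long white mark at the rear.
- slot (a point): Centre of the straight slot in the stage cover, at the cover's top face, 36 mm in front (-x) of the wheel's axis. Axes as the stage's. Opening 54 mm along y, 18 mm along x; cover 6 mm thick. The wheel lies from 15 to 29 mm below the cover's top; the base plate 38 mm below it.
- star_wheel: The star wheel (steel, lying flat, seen through the slot). Origin on its upright axis, at its underside, 21 mm above the bench; x, y turn with it. 10 teeth 8 mm wide with parallel flanks, reaching from the 24 mm radius hub to 48 mm from the axis; one tooth points along its own -x.
- star (a joint): Star wheel angle, rad, grows counterclockwise seen from above (teeth in the slot move to the stage's -y) and raises the deck 2.5 mm per rad. One tooth = 0.628 rad; at value 0 a tooth points at the slot's middle. Starts between 0 and 0.7; pointer on the long mark at 3.2. Friction about 0.1 N m, stays where left, turns either way; stops at -0.3 and 4.0.
- bay0 (a point): Leftmost bay of the deck: centre of its floor (48 mm above the bench at star 0; rises with the deck); x to the rear, y left. 104 mm long (x), 56 mm wide between side guides 6 mm high. Rear wall at x = +52 mm; retaining lip overhangs x = +42 to +52 mm, its underside 11 mm, its top 16 mm above the floor. Front stop x = -60 to -52 mm, 6 mm high. Bays 64 mm apart.
- bay1 (a point): Second from left bay of the deck: centre of its floor (48 mm above the bench at star 0; rises with the deck); x to the rear, y left. 104 mm long (x), 56 mm wide between side guides 6 mm high. Rear wall at x = +52 mm; retaining lip overhangs x = +42 to +52 mm, its underside 11 mm, its top 16 mm above the floor. Front stop x = -60 to -52 mm, 6 mm high. Bays 64 mm apart.
- bay2 (a point): Third from left bay of the deck: centre of its floor (48 mm above the bench at star 0; rises with the deck); x to the rear, y left. 104 mm long (x), 56 mm wide between side guides 6 mm high. Rear wall at x = +52 mm; retaining lip overhangs x = +42 to +52 mm, its underside 11 mm, its top 16 mm above the floor. Front stop x = -60 to -52 mm, 6 mm high. Bays 64 mm apart.
- bay3 (a point): Rightmost bay of the deck: centre of its floor (48 mm above the bench at star 0; rises with the deck); x to the rear, y left. 104 mm long (x), 56 mm wide between side guides 6 mm high. Rear wall at x = +52 mm; retaining lip overhangs x = +42 to +52 mm, its underside 11 mm, its top 16 mm above the floor. Front stop x = -60 to -52 mm, 6 mm high. Bays 64 mm apart.
- carrier0: Black substrate carrier plate, 100 x 50 x 6 mm (x, y, z), 0.1 kg, amber window, upright grip tab at its front (-x) end: 12 mm thick (x -46 to -34 mm), 36 mm wide (y), up to 36 mm above the underside; grip it across its 12 mm. Origin at the centre of the underside; x points to the plain rear edge. The tab end does not fit under the lip. May be absent.
- carrier1: Black substrate carrier plate, 100 x 50 x 6 mm (x, y, z), 0.1 kg, amber window, upright grip tab at its front (-x) end: 12 mm thick (x -46 to -34 mm), 36 mm wide (y), up to 36 mm above the underside; grip it across its 12 mm. Origin at the centre of the underside; x points to the plain rear edge. The tab end does not fit under the lip. May be absent.
- carrier2: Black substrate carrier plate, 100 x 50 x 6 mm (x, y, z), 0.1 kg, amber window, upright grip tab at its front (-x) end: 12 mm thick (x -46 to -34 mm), 36 mm wide (y), up to 36 mm above the underside; grip it across its 12 mm. Origin at the centre of the underside; x points to the plain rear edge. The tab end does not fit under the lip. May be absent.
- carrier3: Black substrate carrier plate, 100 x 50 x 6 mm (x, y, z), 0.1 kg, amber window, upright grip tab at its front (-x) end: 12 mm thick (x -46 to -34 mm), 36 mm wide (y), up to 36 mm above the underside; grip it across its 12 mm. Origin at the centre of the underside; x points to the plain rear edge. The tab end does not fit under the lip. May be absent.
- block: Grey tool block fixed to the bench, 150 x 60 x 75 mm high (x, y, z), origin at the centre of its underside. Two upright pockets in its top, 65 mm deep: front one (x = -40 mm) 18 x 14 mm (x, y) for the adjusting bar, rear one (x = +40 mm) 20 x 14 mm for the key.
- bar: Adjusting bar, 122 mm long, 0.12 kg, upright in the block. Origin at the lower tip of its steel blade; z up its length. Blade 10 x 6 mm (x, y), 62 mm long; above it a black handle 36 x 18 mm (x, y), 60 mm high, whose underside rests on the block, tip then 13 mm above the bench. Grip the handle across its 18 mm.
- key: Interlock key, 77 mm long, 0.1 kg, upright in the block. Origin at the lower tip of its brass blade; z up its length. Blade 14 x 6 mm (x, y), 32 mm long; then a collar 26 x 22 x 5 mm and a flat steel bow 42 x 12 mm (x, y), 40 mm high. The collar rests on the block (tip 43 mm above the bench), and on the cylinder when fully in. Grip the bow across its 12 mm.
- keyhole (a point): Centre of the mouth of the steel key cylinder, 50 mm across, top 70 mm above the bench, standing 10 mm out of the grey lamp interlock box (150 x 120 x 60 mm, fixed). Keyway 17 x 8 mm along this point's x, y, which turn with the cylinder; 36 mm deep. The key fits either way round.
- key_switch (a joint): Key cylinder, rad: 0 = off as found, grows clockwise seen from above to a stop at 1.05 (armed). Friction about 0.05 N m, stays where left; the key has about 0.15 rad of play in it.
- resist_bottle: Bystander: amber bottle 72 mm across, 150 mm high; origin under its centre.
- beaker: Bystander: glass beaker 72 mm across, 90 mm high.
- dish: Bystander: clear lidded dish 70 mm across, 18 mm high.
- spanner: Bystander: 130 mm spanner lying on the bench.
- wafer_box: Bystander: white wafer box 130 x 130 x 50 mm.
- filter_ring: Bystander: dark filter 60 mm across, 12 mm high.
- spatula: Bystander: 170 mm spatula lying on the bench.
Things that resemble listed ones, but are neither listed nor needed, are in the scene too. What is shaped like the part that bears keyhole but yellow is not meant.

How it is judged:
On the way, in this order (a step that is already met when the one before it is completed fails the run):
1. every carrier present lies flat in a bay, rear edge under the lip, released (((x of carrier0 in the frame of bay0 between -0.005 and 0.005 m and y of carrier0 in the frame of bay0 between -0.006 and 0.006 m and z of carrier0 in the frame of bay0 below 0.003 m) or (x of carrier0 in the frame of bay1 between -0.005 and 0.005 m and y of carrier0 in the frame of bay1 between -0.006 and 0.006 m and z of carrier0 in the frame of bay1 below 0.003 m) or (x of carrier0 in the frame of bay2 between -0.005 and 0.005 m and y of carrier0 in the frame of bay2 between -0.006 and 0.006 m and z of carrier0 in the frame of bay2 below 0.003 m) or (x of carrier0 in the frame of bay3 between -0.005 and 0.005 m and y of carrier0 in the frame of bay3 between -0.006 and 0.006 m and z of carrier0 in the frame of bay3 below 0.003 m)) and angle between each of carrier0, carrier1, carrier2, carrier3's own z axis and vertical below 0.05 rad and contact force between the fingers and carrier0 below 0.3 N and ((x of carrier1 in the frame of bay0 between -0.005 and 0.005 m and y of carrier1 in the frame of bay0 between -0.006 and 0.006 m and z of carrier1 in the frame of bay0 below 0.003 m) or (x of carrier1 in the frame of bay1 between -0.005 and 0.005 m and y of carrier1 in the frame of bay1 between -0.006 and 0.006 m and z of carrier1 in the frame of bay1 below 0.003 m) or (x of carrier1 in the frame of bay2 between -0.005 and 0.005 m and y of carrier1 in the frame of bay2 between -0.006 and 0.006 m and z of carrier1 in the frame of bay2 below 0.003 m) or (x of carrier1 in the frame of bay3 between -0.005 and 0.005 m and y of carrier1 in the frame of bay3 between -0.006 and 0.006 m and z of carrier1 in the frame of bay3 below 0.003 m)) and contact force between the fingers and carrier1 below 0.3 N and ((x of carrier2 in the frame of bay0 between -0.005 and 0.005 m and y of carrier2 in the frame of bay0 between -0.006 and 0.006 m and z of carrier2 in the frame of bay0 below 0.003 m) or (x of carrier2 in the frame of bay1 between -0.005 and 0.005 m and y of carrier2 in the frame of bay1 between -0.006 and 0.006 m and z of carrier2 in the frame of bay1 below 0.003 m) or (x of carrier2 in the frame of bay2 between -0.005 and 0.005 m and y of carrier2 in the frame of bay2 between -0.006 and 0.006 m and z of carrier2 in the frame of bay2 below 0.003 m) or (x of carrier2 in the frame of bay3 between -0.005 and 0.005 m and y of carrier2 in the frame of bay3 between -0.006 and 0.006 m and z of carrier2 in the frame of bay3 below 0.003 m)) and contact force between the fingers and carrier2 below 0.3 N and ((x of carrier3 in the frame of bay0 between -0.005 and 0.005 m and y of carrier3 in the frame of bay0 between -0.006 and 0.006 m and z of carrier3 in the frame of bay0 below 0.003 m) or (x of carrier3 in the frame of bay1 between -0.005 and 0.005 m and y of carrier3 in the frame of bay1 between -0.006 and 0.006 m and z of carrier3 in the frame of bay1 below 0.003 m) or (x of carrier3 in the frame of bay2 between -0.005 and 0.005 m and y of carrier3 in the frame of bay2 between -0.006 and 0.006 m and z of carrier3 in the frame of bay2 below 0.003 m) or (x of carrier3 in the frame of bay3 between -0.005 and 0.005 m and y of carrier3 in the frame of bay3 between -0.006 and 0.006 m and z of carrier3 in the frame of bay3 below 0.003 m)) and contact force between the fingers and carrier3 below 0.3 N), for 0.3 s.
2. the star wheel's pointer stands at the long mark (value of joint star between 3 and 3.4 rad), for 0.3 s.
3. the adjusting bar is back in its pocket (all of step 2 and x of bar in the frame of block between -0.052 and -0.028 m and y of bar in the frame of block between -0.012 and 0.012 m and z of bar in the frame of block below 0.02 m and angle between bar's own z axis and vertical below 0.2 rad), for 0.2 s.
4. the key is fully in the cylinder and turned to its stop (all of step 2 and horizontal distance between key and keyhole below 0.006 m and z of key in the frame of keyhole below -0.022 m and angle between key's own z axis and vertical below 0.15 rad and value of joint key_switch above 0.9 rad), for 0.2 s.
At the end, for the whole second after the job is handed in: Carriers flat and released in bays (5 mm along, 6 across, 3 up, tab in front); star wheel 3.0 to 3.4 rad; bar upright in its pocket (12 mm sideways, tip under 20 mm above bench); key at least 22 mm in, cylinder past 0.9 rad; at rest (all of step 1 and all of step 4 and x of bar in the frame of block between -0.052 and -0.028 m and y of bar in the frame of block between -0.012 and 0.012 m and z of bar in the frame of block below 0.02 m and angle between bar's own z axis and vertical below 0.2 rad and linear speed of each of key, bar below 0.02 m/s); the robot touches nothing.
It fails at once if the fingers touched the star wheel (contact force between the fingers and star_wheel above 1 N).
It fails at once if a bystander was pushed away or knocked over (distance of any of resist_bottle, beaker, dish, spanner, wafer_box, filter_ring, spatula from where it was at the start of the episode above 0.05 m or angle between any of resist_bottle, beaker's own z axis and vertical above 0.5 rad).
Of carrier0, carrier1, carrier2, carrier3 only 3 to 4 are there at a start; the rules pass over those that are not, and their reading is None.
At some moment in a run one of carrier0, carrier1, carrier2, carrier3 may be knocked a few centimetres aside while the robot is not near it.
It also fails if it takes over 200 s, if anything falls off the work surface, if the arm or the gripper's body presses on something with over 40 N, if the wrist force passes 120 N, or if a joint passes its speed limit or range.

## Robot

A 6-joint arm with a two-finger parallel gripper is mounted at the origin on the work surface. World frame = base frame: x ahead of the robot, y to its left, z up, the work surface at z = 0. Lengths are in m, angles in rad, forces in N, time in s.
With the tool pointing down it reaches from about 0.275 to 0.875 m from the base axis. Payload 12.5 kg.
Tool frame: the origin (TCP) lies at the very end of the fingers, on their centre line; the grasp point (between the pads) lies 19 mm behind it; z points along the fingers, y is the line along which they close (so a half turn about z gives the same grasp; the last joint's range is limited). The gripper opens to 85 mm and grips with 20 to 120 N. Pads are 22 mm wide; open, the fingers measure 114 mm over their backs; the gripper's body (76 mm by 85 mm) begins 54 mm behind the grasp point. The pads swing forward as they close: fully open they stand 13 mm farther back than shut.
Start: joints at [1.098, 0.351, 1.652, -0, 1.139, -0.085], TCP at [0.208, 0.509, 0.231] pointing down, gripper open.
Joint ranges: [-2.75, 2.75], [-0.79, 2.1], [0.01, 2.65], [-1.57, 4.71], [0.07, 3.14], [-2.87, 2.87]. Speed limits (rad/s): [2.22, 2.22, 2.79, 3.14, 3.14, 3.14].

## Interface

Orientations are given as a 3x3 rotation matrix whose columns are the frame's x, y, z axes.
In Python, from bench import manip gives the robot as it stands. Calls block until the motion is done:
- manip.move_ptp(position, orientation): joint-space move of the TCP to a pose.
- manip.move_l(position, attitude=None, max_speed=0.15): straight line of the TCP; attitude=None keeps the orientation; max_speed is the mean speed in m/s.
- manip.move_j(angles): joint-space move.
- manip.set_gripper(opening, effort=None): opening from 0.0 (shut) to 1.0 (fully open); effort is the grip in N (None keeps the last); returns when the fingers have stopped.
- manip.dwell(seconds).
- manip.inverse_kinematics(position, orientation): joint angles nearest the present ones, or None.
- manip.grab_frame(name): name is "scene" or "top"; returns (picture, depth): 480x640x3 uint8, red, green, blue; 480x640 float32, m along the optical axis (not along the pixel's ray), 0 where there is no reading.
- manip.get_calibration(name): a dict with "camera_matrix" (3x3 intrinsics, pixels), "R" (3x3) and "t" (3): a world point X has camera coordinates R X + t. Camera axes: x right, y down, z forward; pixel columns grow to the right and rows downward; lengths in m; the calibration is good to about 2 mm. A picture is of the moment at which its call begins. get_calibration takes no time and is no camera call.
A pose or a line that the arm cannot do raises manip.Unreachable and nothing moves.
- manip.sign_off(): hands the job in; it is judged then, once.
Trained networks look in the newest picture that a camera, given by its name, has taken for a name from the list of things; names that differ only in an ending like _2 or _b are one class to them, and where a whole thing is asked for, a point or a joint stands for the part that bears it (a point fixed in the world has none). Each returns a list of dicts, best first, with "confidence" (0 to 1); they miss things now and then, are a little off and sometimes report something else, mostly with a low value. They report only what shows in the picture. A call takes as long as a camera call. They do not tell look-alikes from the thing itself.
- manip.look_for(camera, name): "at" ([x, y, z] in m, in world coordinates, good to about 4 mm: the middle of the surface that is visible of it).
Readings, each from a call of its own:
- manip.current_time(): time.
- manip.current_qpos(): joint angles.
- manip.current_joint_vel(): joint speeds.
- manip.current_joint_torque(): joint torques, N m.
- manip.current_ee_pos(): TCP position.
- manip.current_tcp_rot(): TCP orientation.
- manip.current_force(): force on the tool from outside, world axes, zero at the start.
- manip.current_ft_torque(): the same for the moment, N m.
- manip.current_grip_width(): opening from 0.0 (shut) to 1.0 (fully open).
- manip.current_grip_force(): force on a finger pad.
Only numpy, scipy, OpenCV 4.12 (cv2) and the standard library are available. Lean on these libraries where they do the work, as an engineer would, in place of code of your own. Each camera call takes 0.05 s, during which the arm holds its last target. There are 200 camera calls.

## Working session

There is one attempt and no reset: what is moved stays moved. The work goes in short steps, each a Python script; the robot and the scene stay as the last script left them, time stands still between calls to the robot, and variables do not carry over. Pictures are saved under pics/ and viewed, at most 14 in all, crops included, and the job is handed in when it is done.

```bash
ls; mkdir -p pics
cat > h.py <<'E'
import numpy as np, cv2
from bench import manip as m
def snap(cam,fn=None,crop=None,scale=1):
    p,d=m.grab_frame(cam)
    if fn:
        q=cv2.cvtColor(p,cv2.COLOR_RGB2BGR)
        if crop: q=q[crop[1]:crop[3],crop[0]:crop[2]]
        if scale!=1: q=cv2.resize(q,None,fx=scale,fy=scale,interpolation=cv2.INTER_CUBIC)
        cv2.imwrite('pics/'+fn,q)
    return p,d
def cloud(cam,d):
    c=m.get_calibration(cam);K=np.array(c["camera_matrix"]);R=np.array(c["R"]);t=np.array(c["t"])
    v,u=np.mgrid[0:480,0:640]
    P=np.stack([(u-K[0,2])/K[0,0]*d,(v-K[1,2])/K[1,1]*d,d],-1)
    return (P-t)@R
def down(a):
    # tool z down, tool y (closing) along world angle a
    y=np.array([np.cos(a),np.sin(a),0]);z=np.array([0,0,-1.]);return np.stack([np.cross(y,z),y,z],1)
E
python3 - <<'E'
from h import *
for c in ("top","scene"):
    p,d=snap(c,c+'0.png'); P=cloud(c,d); np.savez('pics/%s0.npz'%c,p=p,d=d,P=P)
    cal=m.get_calibration(c); print(c,np.round(-np.array(cal["R"]).T@cal["t"],3), cal["camera_matrix"][0])
    for n in ["stage","carrier0","block","bar","key","keyhole","star_wheel","slot"]+["resist_bottle","beaker","dish","spanner","wafer_box","filter_ring","spatula"]:
        try: print(n,[(np.round(x["at"],3).tolist(),round(x["confidence"],2)) for x in m.look_for(c,n)])
        except Exception as e: print(n,e)
print(m.current_time())
E
```

```text
pics
top [0.27  0.012 1.336] [438.6638815    0.         313.99673012]
stage [([0.612, -0.047, 0.049], 0.68)]
carrier0 [([0.546, 0.281, 0.006], 0.63), ([0.532, 0.386, 0.003], 0.61), ([0.389, 0.238, 0.007], 0.6)]
block [([0.368, -0.247, 0.074], 0.6), ([0.625, -0.511, 0.006], 0.36), ([0.594, -0.187, 0.035], 0.3)]
bar [([0.323, -0.246, 0.134], 0.53)]
key []
keyhole [([0.544, -0.391, 0.07], 0.73), ([0.27, -0.436, 0.071], 0.63)]
star_wheel [([0.596, -0.187, 0.033], 0.46)]
slot [([0.614, -0.052, 0.052], 0.67), ([0.703, 0.331, 0.1], 0.39)]
resist_bottle [([0.706, 0.332, 0.099], 0.57)]
beaker [([0.696, -0.311, 0.058], 0.95)]
dish [([0.424, 0.085, 0.02], 0.95), ([0.419, -0.081, 0.005], 0.24)]
spanner [([0.697, -0.311, 0.053], 0.69), ([0.624, 0.009, 0.048], 0.3)]
wafer_box [([0.527, 0.512, 0.051], 0.73)]
filter_ring [([0.655, 0.447, 0.013], 0.82)]
spatula [([0.628, -0.509, 0.003], 0.94)]
scene [1.172 0.008 1.031] [503.36669404   0.         317.14748223]
stage [([0.636, -0.05, 0.048], 0.76)]
carrier0 [([0.531, 0.383, 0.002], 0.92), ([0.542, 0.28, 0.004], 0.85), ([0.384, 0.244, 0.01], 0.76)]
bloc
[... 157 characters left out ...]
5)]
key [([0.404, -0.269, 0.105], 0.67)]
keyhole [([0.542, -0.39, 0.068], 0.77), ([0.608, -0.186, 0.052], 0.75), ([0.272, -0.432, 0.074], 0.68)]
star_wheel [([0.611, -0.183, 0.055], 0.55), ([0.383, 0.241, 0.011], 0.21)]
slot [([0.637, -0.049, 0.05], 0.82)]
resist_bottle [([0.736, 0.326, 0.098], 0.58)]
beaker [([0.684, -0.312, 0.062], 0.8), ([0.633, 0.008, 0.048], 0.58), ([0.548, 0.505, 0.051], 0.43)]
dish [([0.428, 0.087, 0.014], 0.89), ([0.53, 0.383, 0.007], 0.16)]
spanner [([0.429, -0.085, 0.004], 0.7), ([0.38, 0.24, 0.009], 0.3)]
wafer_box [([0.548, 0.508, 0.047], 0.81)]
filter_ring [([0.66, 0.447, 0.011], 0.76)]
spatula [([0.628, -0.513, 0.002], 0.74), ([0.545, -0.392, 0.069], 0.74)]
1.6
```

View pics/top0.png

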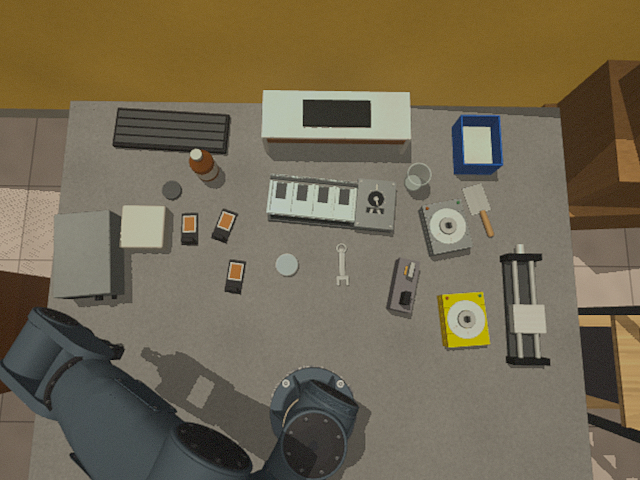

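View pics/scene0.png

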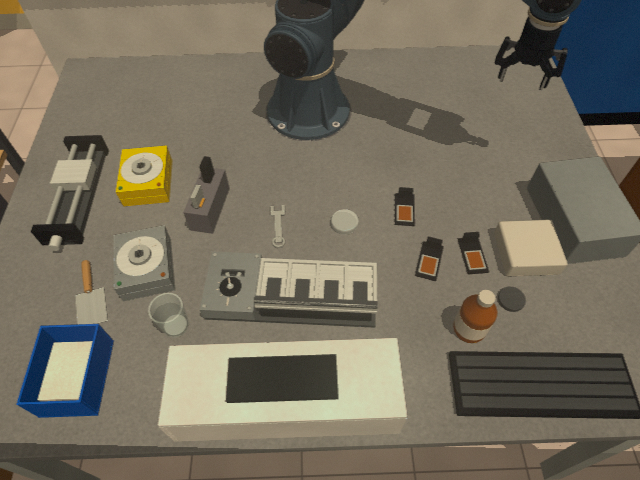

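Three carriers are visible: top view at (190,228), (225,224) and (235,275), with their tabs towards the robot. The stage is at (330,203), the block at (404,285), the grey lamp box at (446,226), and the yellow decoy at (465,320). Next I'll measure these.

```bash
cat > meas.py <<'E'
from h import *
D={c:np.load('pics/%s0.npz'%c) for c in("top","scene")}
def rect(P):
    (cx,cy),(w,h),a=cv2.minAreaRect(P[:,:2].astype(np.float32)*1000)
    if w<h: w,h,a=h,w,a+90
    return f"c=({cx:.1f},{cy:.1f}) {w:.1f}x{h:.1f} long axis {((a+90)%180)-90:.1f} n={len(P)} z={np.median(P[:,2])*1000:.1f}"
def sel(c,x,y,r,z0,z1):
    P=D[c]['P'];k=(np.abs(P[...,0]-x)<r[0])&(np.abs(P[...,1]-y)<r[1])&(P[...,2]>z0)&(P[...,2]<z1)&(D[c]['d']>0)
    return P[k],D[c]['p'][k].astype(int)
if __name__=="__main__":
  for c in("top","scene"):
    print(c)
    for n,(x,y) in {'A':(.546,.281),'B':(.531,.384),'C':(.387,.24)}.items():
        r=(.075,.05)
        P,q=sel(c,x,y,r,-.01,.012); k=(q.max(1)<70); 
        amb=(q[:,0]-q[:,2]>80); print(n,'amber',rect(P[amb]),'| all dark+amb',rect(P[k|amb]))
        P,q=sel(c,x,y,r,.026,.05); print('  tab',rect(P))
    P,q=sel(c,.61,-.05,(.12,.23),.04,.08); print('stage',rect(P))
    P,q=sel(c,.61,-.187,(.1,.08),.044,.053); print('cover',rect(P))
    P,q=sel(c,.61,.0,(.12,.2),.06,.075); print('lip',rect(P))
    P,q=sel(c,.368,-.247,(.1,.07),.068,.08); print('block',rect(P))
    P,q=sel(c,.33,-.247,(.06,.06),.11,.15); print('bar',rect(P))
    P,q=sel(c,.408,-.26,(.06,.06),.095,.15); print('key',rect(P))
    P,q=sel(c,.544,-.391,(.1,.09),.052,.064); print('box',rect(P))
    P,q=sel(c,.544,-.391,(.05,.05),.066,.08); print('cyl',rect(P))
E
python3 meas.py
python3 - <<'E'
import cv2,numpy as np
a=cv2.imread('pics/scene0.png');b=cv2.imread('pics/top0.png')
f=lambda i,x,y,w=66,h=50:cv2.resize(i[y-h//2:y+h//2,x-w//2:x+w//2],(396,300),interpolation=cv2.INTER_CUBIC)
cv2.imwrite('pics/z1.png',np.vstack([np.hstack([f(a,230,284),f(a,140,256)]),np.hstack([f(b,376,202),f(b,448,226)])]))
cv2.imwrite('pics/z2.png',np.vstack([np.hstack([f(a,310,285,140,104),f(a,205,190,100,76)]),np.hstack([f(b,312,200,110,80),f(b,404,283,92,70)])]))
E
```

```text
top
A amber c=(557.4,275.0) 41.4x30.2 long axis -18.1 n=121 z=6.3 | all dark+amb c=(541.8,279.4) 98.2x49.8 long axis -19.9 n=307 z=5.9
  tab c=(505.3,294.3) 36.6x12.4 long axis 70.3 n=52 z=35.7
B amber c=(546.1,388.1) 41.3x28.6 long axis 2.9 n=111 z=7.2 | all dark+amb c=(530.0,386.6) 98.5x48.8 long axis 3.6 n=293 z=6.5
  tab c=(491.1,385.6) 35.5x12.1 long axis -83.7 n=54 z=35.4
C amber c=(400.2,238.3) 41.4x28.6 long axis -6.4 n=128 z=7.0 | all dark+amb c=(384.9,239.3) 98.1x49.6 long axis -7.3 n=338 z=6.2
  tab c=(346.9,246.5) 35.5x12.1 long axis 81.2 n=52 z=36.5
stage c=(610.7,-67.0) 427.8x173.9 long axis -88.8 n=5363 z=50.9
cover c=(608.2,-172.2) 152.6x133.0 long axis -4.9 n=1459 z=50.1
lip c=(622.2,-7.3) 297.7x119.6 long axis 85.2 n=508 z=65.3
block c=(362.8,-259.8) 150.9x61.2 long axis -11.9 n=825 z=75.4
bar c=(347.8,-256.4) 87.4x19.0 long axis -12.7 n=128 z=134.0
key c=(401.5,-268.7) 43.1x12.8 long axis -14.8 n=91 z=119.7
box c=(539.6,-393.3) 151.4x123.0 long axis 12.4 n=1516 z=60.9
cyl c=(544.0,-390.6) 98.6x97.9 long axis -1.8 n=258 z=69.9
scene
A amber c=(558.1,273.2) 45.0x30.5
[... 326 characters left out ...]
s -86.5 n=89 z=34.5
C amber c=(401.2,237.1) 46.8x28.6 long axis -7.3 n=163 z=6.6 | all dark+amb c=(388.7,237.2) 102.8x47.7 long axis -8.0 n=434 z=6.2
  tab c=(349.2,244.1) 35.7x14.5 long axis 83.7 n=84 z=34.3
stage c=(619.2,-68.1) 424.2x180.6 long axis -89.7 n=9094 z=50.3
cover c=(608.6,-172.4) 153.4x138.9 long axis -4.8 n=2917 z=49.9
lip c=(629.1,7.1) 263.6x113.6 long axis 85.4 n=952 z=64.6
block c=(364.1,-261.6) 152.8x63.8 long axis -11.7 n=842 z=75.2
bar c=(347.1,-258.9) 87.3x19.4 long axis -13.5 n=188 z=129.8
key c=(402.5,-270.6) 44.3x13.7 long axis -16.3 n=155 z=115.8
box c=(541.2,-395.1) 155.1x121.0 long axis 11.7 n=2527 z=60.6
cyl c=(535.9,-390.4) 87.2x70.3 long axis 89.7 n=315 z=69.7
```

View pics/z1.png

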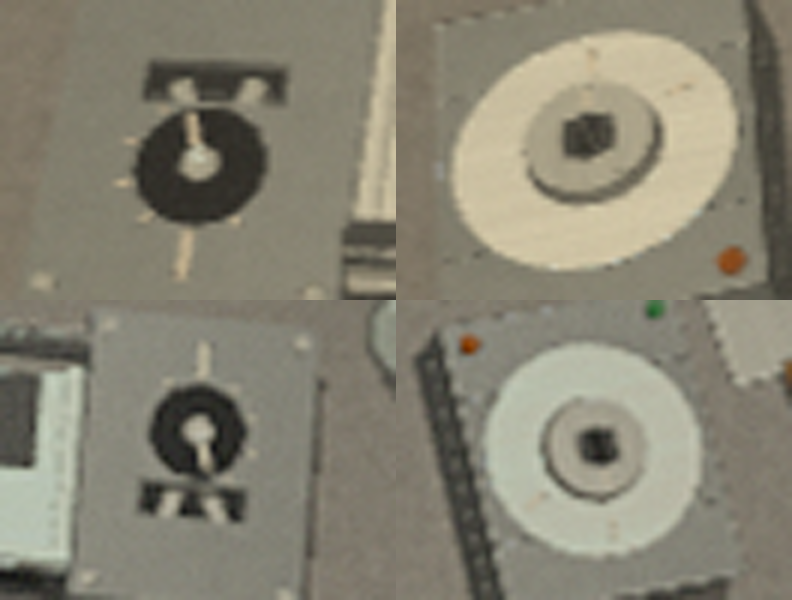

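View pics/z2.png

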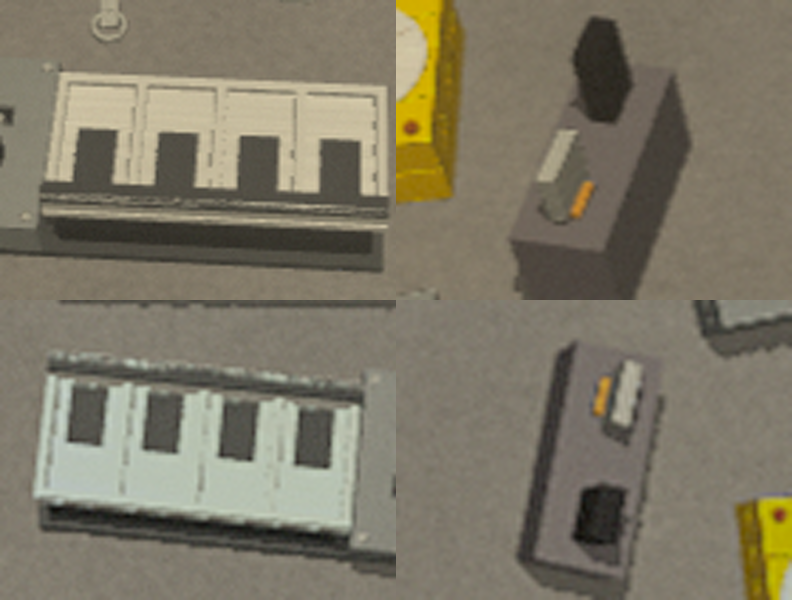

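The pointer stands at about star ≈ 0.37, with two teeth showing in the slot. There are four bays, all empty. I can't yet read the keyway's direction, so I'll refine the stage, cylinder and keyway fits.

```bash
cat > meas2.py <<'E'
from meas import *
from scipy.ndimage import gaussian_filter
def edges(P,c,a,ax,lo,hi,other,step=.004):
    "edge position along stage axis ax: per strip of the other axis, median of max/min"
    pass
for c in("top","scene"):
    print(c)
    # cover: strip extents in frame yaw a
    P,q=sel(c,.61,-.10,(.12,.25),.046,.054)
    for a in (-4.9,):
        R=np.array([[np.cos(np.radians(a)),-np.sin(np.radians(a))],[np.sin(np.radians(a)),np.cos(np.radians(a))]])
        Q=(P[:,:2]-[.606,-.185])@R  # local
        k=(Q[:,1]<.05)
        Qk=Q[k]
        # front/rear per y strip
        ys=np.arange(-.05,.03,.005); fr=[];re=[]
        for y in ys:
            s=Qk[abs(Qk[:,1]-y)<.003,0]
            if len(s)>5: fr.append((y,s.min())); re.append((y,s.max()))
        fr=np.array(fr);re=np.array(re)
        xs=np.arange(-.065,.065,.006); ri=[]
        for x in xs:
            s=Qk[abs(Qk[:,0]-x)<.0035,1]
            if len(s)>5: ri.append((x,s.min()))
        ri=np.array(ri)
        pf=np.polyfit(*fr.T,1);pr=np.polyfit(*re.T,1);py=np.polyfit(*ri.T,1)
        cx=(np.median(fr[:,1])+np.median(re[:,1]))/2; ry=np.median(ri[:,1])
        print('len x',np.median(re[:,1])-np.median(fr[:,1]),'slopes deg',np.degrees([pf[0],pr[0],py[0]]).round(2))
        o=np.array([.606,-.185])+R@np.array([cx,ry+.191]); print('stage origin by cover',o.round(4))
    # left end of the stage base
    P,q=sel(c,.61,-.03,(.12,.28),.035,.08); Q=(P[:,:2]-[.606,-.185])@R
    print('left end from right edge',np.percentile(Q[(abs(Q[:,0])<.05),1],99.8)-ry)
    # cylinder
    P,q=sel(c,.544,-.391,(.035,.035),.066,.08); print('cyl',rect(P))
    P,q=sel(c,.54,-.394,(.085,.085),.055,.064); print('box',rect(P))
    # white ring (on box) & keyway
    img=D[c]['p'].astype(int);PP=D[c]['P']
    k=(np.hypot(PP[...,0]-.543,PP[...,1]+.391)<.018)
    v,u=np.nonzero(k); g=img[v,u].mean(1)
    v0,v1,u0,u1=v.min(),v.max(),u.min(),u.max()
    print(u0,v0);print(img[v0:v1+1,u0:u1+1].mean(2).astype(int))
E
python3 meas2.py
```

```text
top
len x 0.14950862528752568 slopes deg [ 0.39 -0.43 49.63]
stage origin by cover [ 0.6111 -0.1326]
left end from right edge 0.46621079635471396
cyl c=(542.6,-390.6) 69.6x66.6 long axis -89.3 n=221 z=70.5
box c=(539.5,-392.6) 150.6x122.9 long axis 11.9 n=1483 z=61.0
441 218
[[185 163 147 146 143 153 154 152 151 153 157 164 177]
 [156 131 143 154 157 155 150 151 152 148 147 151 160]
 [126 140 154 153 154 157 155 156 154 152 151 151 150]
 [132 157 151 156 158 159 154 147 156 153 148 151 153]
 [152 160 154 154 146 125 101  88 103 106 129 157 153]
 [160 160 158 144 111  68  40  37  53  58 110 146 156]
 [162 157 159 142 100  64  47  32  51  64 107 145 155]
 [163 158 160 147 105  68  56  38  44  62  84 136 160]
 [157 159 162 154 116  62  60  43  36  59  62 124 155]
 [149 161 155 161 136  83  57  35  33  48  86 132 154]
 [136 164 160 162 153 135 118 103  92 119 147 150 152]
 [105 155 160 159 157 155 155 152 156 159 158 157 154]]
scene
len x 0.15041763940109798 slopes deg [-0.07 -0.19 51.91]
stage origin by cover [ 0.6121 -0.1374]
left end from right edge 0.46772292759514134
cyl c=(540.4,-3
[... 486 characters left out ...]
  68 108 157 156 157 158 155]
 [149 123  72  66  56  60  69  61  73  70 110 153 155 157 156 155]
 [147 120  72  68  58  58  69  59  70  75 113 154 153 157 157 152]
 [149 127  70  67  56  47  60  76  68  87 126 153 154 158 157 139]
 [151 134  84  68  61  61  62  82 118 152 152 152 154 158 157 135]
 [151 142 126 122 111  97 120 155 154 153 154 152 156 157 140 103]
 [152 149 151 153 150 148 151 156 156 154 153 153 157 148 116 101]
 [150 150 152 154 153 153 156 156 157 155 140 136 132  99 101 103]
 [153 151 152 155 155 151 156 155 155 156 153 131 105 100 103 140]
 [154 152 152 154 153 150 153 159 157 139 110 102 102 104 131 169]
 [109 129 146 145 147 145 140 122 111 108 106 104 118 156 182 184]]
```

```bash
cat > meas3.py <<'E'
from meas import *
a=np.radians(-4.9);R=np.array([[np.cos(a),-np.sin(a)],[np.sin(a),np.cos(a)]]);O=np.array([.6115,-.05])
def hit(c,u,v,z):
    k=m.get_calibration(c);K=np.array(k["camera_matrix"]);Rc=np.array(k["R"]);C=-Rc.T@np.array(k["t"])
    d=Rc.T@np.linalg.inv(K)@np.array([u,v,1.]);return C+d*(z-C[2])/d[2]
if __name__=="__main__":
  for c in("top","scene"):
    print(c)
    PP=D[c]['P'];L=(PP[...,:2]-O)@R;z=PP[...,2]
    for lab,y0,y1 in(('cover',-.16,-.10),('deck',-.06,.18)):
      fr=[];re=[];ys=np.arange(y0,y1,.006)
      for y in ys:
        s=L[(abs(L[...,1]-y)<.003)&(abs(L[...,0])<.095)&(z>.045)&(z<.075)][:,0]; fr.append(s.min());re.append(s.max())
      print(lab,'front',np.median(fr).round(4),'rear',np.median(re).round(4),'slopes',np.degrees([np.polyfit(ys,fr,1)[0],np.polyfit(ys,re,1)[0]]).round(2))
    ri=[];le=[];xs=np.arange(-.06,.05,.006)
    for x in xs:
        s=L[(abs(L[...,0]-x)<.003)&(L[...,1]<.0)&(L[...,1]>-.215)&(z>.046)&(z<.056)][:,1];ri.append(s.min())
        s=L[(abs(L[...,0]-x)<.003)&(L[...,1]>.0)&(L[...,1]<.215)&(z>.046)&(z<.066)][:,1];le.append(s.max())
    print('right',np.median(ri).round(4),'left',np.median(le).round(4),'sl',np.degrees(np.polyfit(xs,ri,1)[0]).round(2),np.degrees(np.polyfit(xs,le,1)[0]).round(2))
    # deck heights along x at a bay centre
    for y in (.059+.0,):
        print('profile',[(round(x*1000),(np.median(z[(abs(L[...,0]-x)<.003)&(abs(L[...,1]-.1)<.01)])*1000).round(0)) for x in np.arange(-.08,.081,.008)])
    img=D[c]['p'].mean(2)
    u0,v0,w,h=(443,220,11,10) if c=='top' else (133,248,11,10)
    W=np.clip(150-img[v0:v0+h,u0:u0+w],0,None);W[W<15]=0;vv,uu=np.mgrid[v0:v0+h,u0:u0+w]
    print('keyway centroid',hit(c,(W*uu).sum()/W.sum(),(W*vv).sum()/W.sum(),.07).round(4))
    print((PP[v0:v0+h,u0:u0+w,2]*1000).astype(int))
    P,q=sel(c,.324,-.252,(.035,.035),.11,.15); print('bar',rect(P))
E
python3 meas3.py
```

```text
top
cover front -0.0682 rear 0.0814 slopes [-1.37 -0.84]
deck front -0.0544 rear 0.0646 slopes [ 0.   -0.04]Traceback (most recent call last):
  File "meas3.py", line 18, in <module>
    s=L[(abs(L[...,0]-x)<.003)&(L[...,1]>.0)&(L[...,1]<.215)&(z>.046)&(z<.066)][:,1];le.append(s.max())
                                                                                               ~~~~~^^
    return umr_maximum(a, axis, None, out, keepdims, initial, where)
ValueError: zero-size array to reduction operation maximum which has no identity
```

```bash
sed -i 's/O=np.array(\[.6115,-.05\])/O=np.array([.618,-.05])/; s/;ri.append(s.min())$/;ri.append(s.min() if len(s) else np.nan)/; s/;le.append(s.max())$/;le.append(s.max() if len(s) else np.nan)/; s/np.median(ri)/np.nanmedian(ri)/;s/np.median(le)/np.nanmedian(le)/; s/,.sl.,np.degrees.*$/,np.round(ri,3).tolist(),np.round(le,3).tolist())/' meas3.py; python3 meas3.py
```

```text
top
cover front -0.0747 rear 0.0748 slopes [-1.37 -0.88]
deck front -0.0609 rear 0.0581 slopes [-0.    0.06]
right -0.1874 left 0.1919 [-0.189, -0.187, -0.187, -0.187, -0.187, -0.189, -0.189, -0.189, -0.188, -0.187, -0.187, -0.186, -0.187, -0.189, -0.186, -0.188, -0.188, -0.187, -0.187] [0.192, 0.192, 0.193, 0.19, 0.192, 0.192, 0.193, 0.193, 0.19, 0.191, 0.192, 0.193, 0.191, 0.191, 0.192, 0.193, 0.19, 0.191, 0.191]
profile [(-80, np.float64(-1.0)), (-72, np.float64(10.0)), (-64, np.float64(29.0)), (-56, np.float64(56.0)), (-48, np.float64(49.0)), (-40, np.float64(48.0)), (-32, np.float64(49.0)), (-24, np.float64(51.0)), (-16, np.float64(50.0)), (-8, np.float64(50.0)), (0, np.float64(51.0)), (8, np.float64(49.0)), (16, np.float64(50.0)), (24, np.float64(50.0)), (32, np.float64(51.0)), (40, np.float64(49.0)), (48, np.float64(63.0)), (56, np.float64(65.0)), (64, np.float64(nan)), (72, np.float64(nan)), (80, np.float64(2.0))]
keyway centroid [ 0.5388 -0.3949  0.07  ]
[[70 74 70 71 70 73 75 69 73 73 71]
 [68 69 71 71 68 63 71 74 73 69 66]
 [65 71 73 71 68 69 70 68 69 71 69]
 [65 73 73 65 
[... 1017 characters left out ...]
np.float64(49.0)), (24, np.float64(49.0)), (32, np.float64(50.0)), (40, np.float64(nan)), (48, np.float64(64.0)), (56, np.float64(64.0)), (64, np.float64(33.0)), (72, np.float64(12.0)), (80, np.float64(-0.0))]
keyway centroid [ 0.5402 -0.3962  0.07  ]
[[70 68 71 68 69 67 69 70 72 70 68]
 [71 72 72 69 70 71 69 70 69 70 70]
 [70 71 69 71 69 68 67 66 69 68 71]
 [70 68 71 68 68 65 67 62 71 72 66]
 [68 68 67 68 66 62 60 58 70 70 70]
 [70 68 69 71 71 65 57 55 66 66 69]
 [68 67 69 71 70 63 58 53 68 70 69]
 [71 71 69 70 68 63 55 48 69 70 69]
 [69 71 71 69 67 62 70 69 70 68 70]
 [69 70 69 69 67 69 69 68 68 68 73]]
bar c=(323.9,-253.3) 39.6x19.4 long axis -13.5 n=172 z=131.2
  return _methods._mean(a, axis=axis, dtype=dtype,
  ret = ret.dtype.type(ret / rcount)
```

Stage: origin (0.619, -0.049), yaw -4.9°, bay floors at about 0.049. Keyhole: (0.5395, -0.3955), with the keyway along about 12°. I'll grip carrier C first, and use the gripped carrier to check both cameras' bias.

```bash
cat > car.py <<'E'
from h import *
YAW=np.radians(-4.9); FLOOR=.0490
def Rz(a): return np.array([[np.cos(a),-np.sin(a),0],[np.sin(a),np.cos(a),0],[0,0,1.]])
def Ry(a): return np.array([[np.cos(a),0,np.sin(a)],[0,1,0],[-np.sin(a),0,np.cos(a)]])
O=np.array([.6188,-.0493,0]); S=Rz(YAW); BAY=[.154,.090,.026,-.038]
def rect(P):
    (cx,cy),(w,h),a=cv2.minAreaRect(P[:,:2].astype(np.float32)*1000)
    if w<h: w,h,a=h,w,a+90
    return np.array([cx/1000,cy/1000]),w,h,((a+90)%180)-90
def find(c,x,y,base=0,r=.075):
    "carrier near x,y with its underside at base: (tab centre, yaw deg, height)"
    p,d=snap(c);P=cloud(c,d);p=p.astype(int)
    k=(np.hypot(P[...,0]-x,P[...,1]-y)<r)&(d>0)
    amb=k&(p[...,0]-p[...,2]>80)&(P[...,2]<base+.02)&(P[...,2]>base-.01)
    tab=k&(P[...,2]>base+.026)&(P[...,2]<base+.045)&(p.max(2)<90)
    if amb.sum()<20 or tab.sum()<15: return None
    a,t=rect(P[amb])[0],rect(P[tab]); v=a-t[0]
    return t[0],np.degrees(np.arctan2(v[1],v[0])),np.round(t[1:],1),a
def tool(Rc,flip=False):
    s=-1 if flip else 1
    y=s*Rc[:,0];z=-Rc[:,2];return np.stack([np.cross(y,z),y,z],1)
def best(p,Rc):
    "of the two half turns the one whose last joint is nearer"
    q0=np.array(m.current_qpos());o=[]
    for f in(0,1):
        q=m.inverse_kinematics(p,tool(Rc,f))
        if q is not None:o.append((np.abs(np.array(q)-q0).max(),f,q))
    return min(o)[1]
H=.012
def pick(xy,yaw):
    Rc=Rz(yaw);p=np.array([*xy,H]);f=best(p+[0,0,.1],Rc);print('flip',f)
    m.set_gripper(.55,40)
    m.move_ptp(p+[0,0,.08],tool(Rc,f));m.move_l(p,max_speed=.12)
    m.set_gripper(0,60);m.move_l(p+[0,0,.14],max_speed=.25)
    print('grip',m.current_grip_width(),m.current_grip_force());return f
def pose(bay,xr,zr,al,dy,f):
    "tool pose that puts the rear lower edge at bay x=xr, height zr over the floor"
    Rc=S@Ry(al);rear=O+S@np.array([xr,BAY[bay],0])+[0,0,FLOOR+zr]
    return rear+Rc@np.array([-.09,dy,H]),tool(Rc,f)
def place(bay,dy,f,off=0.):
    "dy: tool y in the carrier frame"
    L=lambda xr,zr,al,v=.1:m.move_l(*pose(bay,xr+off,zr,al,dy,f),max_speed=v)
    m.move_ptp(*pose(bay,.034,.08,.2,dy,f));L(.034,.03,.2);L(.036,.0015,.2,.06)
    L(.043,.0015,.15,.06)
    f0=np.array(m.current_force())
    x=.043;z=.001
    while x<.056:
        x+=.0007;L(x,z,.13,.03);F=S.T@(np.array(m.current_force())-f0)
        if F[0]<-4:break
    print('wall at',round(x,4),'F',F.round(1))
    x-=.0012
    L(x,z,.08,.03);L(x,z,.03,.03);L(x,.0005,0,.03)
    F=S.T@(np.array(m.current_force())-f0);print('down F',F.round(1))
    m.set_gripper(.4,20);p=np.array(m.current_ee_pos());m.move_l(p+[0,0,.09],max_speed=.2)
E
python3 - <<'E'
from car import *
for c in("top","scene"): print(c,find(c,.387,.240))
f=pick((.348,.2455),np.radians(-7.6))
for c in("top","scene"):
    e=np.array(m.current_ee_pos()); print(c,e.round(4),find(c,e[0]+.035,e[1]-.005,.14))
print(f,m.current_time(),m.current_force())
snap("scene",'g1.png',(300,100,500,250),3)
E
```

```text
top (array([0.34685294, 0.24509579]), np.float64(-7.42912798560474), array([35.1, 11.7, 82.3]), array([0.40034329, 0.23812096]))
scene (array([0.34935071, 0.24338754]), np.float64(-6.8918736703606465), array([34.5, 16.9, 77.9]), array([0.40160251, 0.2370719 ]))
flip 0
grip 0.12680641538695522 58.40371370315552
top [0.3475 0.2452 0.1511] None
scene [0.3472 0.2451 0.1506] (array([0.35416565, 0.23787285]), np.float64(-2.6061474740667436), array([36.2, 19. , 34.9]), array([0.40214893, 0.23568878]))
0 5.45 [-0.22918279 -0.03625479 -1.15401467]
```

The grip is good. The scene camera reads about +1.5 mm in x; the top camera is close to true. Placing it in bay 2.

Run:
```python
from car import *
place(2,0.,0)
print(m.current_time())
O2=O+S@np.array([0,BAY[2],0])
snap("scene",'p1.png',(190,240,390,330),4)
for c in("top","scene"): print(c,find(c,O2[0],O2[1],.049))
for c in("top","scene"): print(c,find(c,.543,.279),find(c,.531,.385))
```

```text
wall at 0.0528 F [-5.8  0.4  3.1]
down F [-0.4 -0.2  0.1]
13.675
top None
scene (array([ 0.584198  , -0.02208212]), np.float64(-5.27544664396549), array([33.8, 13.7, 87. ]), array([ 0.63753455, -0.02700695]))
top (array([0.50486099, 0.2929165 ]), np.float64(-19.530292110826174), array([33.6, 12.2, 71.2]), array([0.55683472, 0.27448071])) (array([0.5039144 , 0.41808688]), np.float64(-35.99970818781112), array([102.7,  39.5,  59.4]), array([0.54555292, 0.38783505]))
scene (array([0.5078764 , 0.29157483]), np.float64(-20.073859457577935), array([35.3, 15.4, 67.3]), array([0.55882611, 0.27295624])) (array([0.49354263, 0.38260486]), np.float64(3.2870697143738967), array([ 37.2,  14.7, -84.1]), array([0.54750891, 0.38570432]))
```

View pics/p1.png

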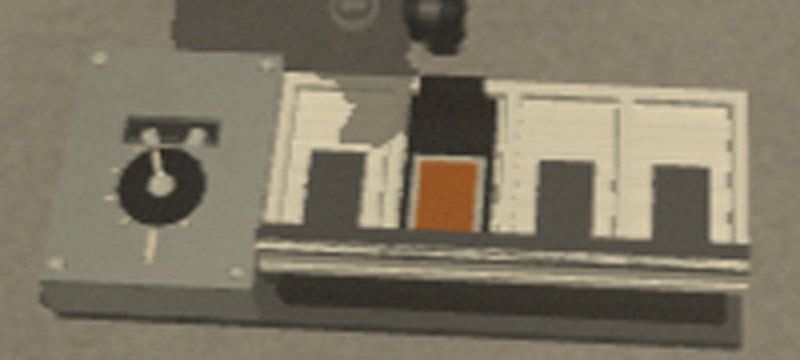

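Carrier C sits flat in bay 2, with its tab to the front. Carrier A goes next.

Run:
```python
from car import *
f=pick((.5057,.2923),np.radians(-19.3))
place(1,0.,f)
print(m.current_time())
for b in(1,2):
    O2=O+S@np.array([0,BAY[b],0]); r=find("scene",O2[0],O2[1],.049); print(S[:2,:2].T@(r[0]-O2[:2]),r)
for c in("top","scene"): print(c,find(c,.531,.385))
```

```text
flip 0
grip 0.1297644546865823 58.5177218914032
wall at 0.0528 F [-5.  -0.6  2.1]
down F [-0.1  0.1 -1.4]
25.3583
[-0.03644054 -0.02559241] (array([0.58799414, 0.01798483]), np.float64(-9.490737604194154), array([85.8, 13.8, 85.6]), array([0.64073029, 0.00916859]))
[-0.03663519  0.02360958] (array([0.58653619, 0.00325754]), np.float64(0.3103108136380889), array([84.7, 14.7, 83.9]), array([0.64034344, 0.00354896]))
top (array([0.50476205, 0.42074387]), np.float64(-38.84579270541867), array([104.9,  45.5,  56.4]), array([0.54502039, 0.38832233]))
scene (array([0.49375098, 0.38164264]), np.float64(4.1628338702471375), array([ 33.2,  15.7, -88. ]), array([0.54784198, 0.38557956]))
```

Run:
```python
from car import *
f=pick((.4922,.3838),np.radians(3.2))
place(0,0.,f)
m.move_ptp([.40,.15,.30],tool(S,f))
p,d=snap("scene",'p2.png',(190,240,390,330),4);P=cloud("scene",d)
snap("top",'p3.png',(255,150,425,250),4)
for b in(0,1,2):
    L=(P-O)@S;L[...,1]-=BAY[b];k=(abs(L[...,1])<.03)&(abs(L[...,0])<.07)
    q=p.astype(int);amb=k&(q[...,0]-q[...,2]>80);tab=k&(P[...,2]>.075)&(P[...,2]<.1)
    # plane tilt of the amber window
    A=L[amb];c=np.linalg.lstsq(np.c_[A[:,:2],np.ones(len(A))],A[:,2],rcond=None)[0]
    print(b,'tab',np.round(rect(L[tab])[0],4),rect(L[tab])[1:],'amber',np.round(rect(A)[0],4),'z',A[:,2].mean().round(4),'slope',c[:2].round(3))
print(m.current_time())
```

```text
flip 0
grip 0.12937949475617497 58.523345589637756
wall at 0.0535 F [-6.8 -0.4  2.7]
down F [-0.7  0.6 -0.9]
0 tab [-0.037  -0.0005] (35.55710983276367, 15.530900001525879, -87.42446732521057) amber [ 0.017  -0.0019] z 0.0554 slope [0.019 0.022]
1 tab [-0.0359  0.0029] (33.42569351196289, 13.774113655090332, -88.85189890861511) amber [0.0165 0.0018] z 0.0556 slope [0.    0.009]
2 tab [-0.0362 -0.0009] (35.508583068847656, 13.64759635925293, -87.29555225372314) amber [ 0.0163 -0.0021] z 0.0556 slope [0.001 0.031]
38.425
```

View pics/p2.png

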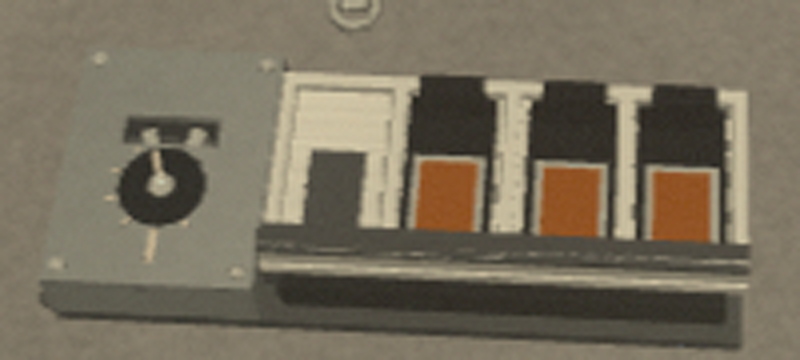

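All three carriers lie flat (windows at z ≈ 0.0555, slopes about 0). Now I'll locate the dial and slot and fetch the bar.

Run:
```python
from car import *
from meas3 import hit
for c,pts in {"top":[(376.3,198.7),(375,210.7)],"scene":[(230.3,286),(233,272.8)]}.items():
    for u,v in pts: h=hit(c,u,v,.05); print(c,h.round(4),(S.T@(h-O)).round(4))
    # dial rim fit: dark pixels at the dial
    p,d=snap(c); g=p.mean(2); u,v=pts[0]; vv,uu=np.mgrid[0:480,0:640]
    k=(np.hypot(uu-u,vv-v)<13)&(g<75); n,l,st,ce=cv2.connectedComponentsWithStats(k.astype(np.uint8)); i=1+np.argmax(st[1:,4])
    hull=cv2.convexHull(np.argwhere(l==i)[:,::-1].astype(np.float32)); (e,ax,an)=cv2.fitEllipse(hull); h=hit(c,*e,.05); print('dial',np.round(e,1),np.round(ax,1),h.round(4),(S.T@(h-O)).round(4))
a=np.radians(-12.7);p=np.array([.3232,-.2518,.096]);R=down(a+np.pi/2)
R2=down(a-np.pi/2);q0=np.array(m.current_qpos())
qs=[(np.abs(np.array(m.inverse_kinematics(p,r))-q0).max(),i) for i,r in enumerate((R,R2)) if m.inverse_kinematics(p,r) is not None];print(qs)
R=(R,R2)[min(qs)[1]]
m.set_gripper(.6,40);m.move_ptp(p+[0,0,.1],R);m.move_l(p);m.set_gripper(0,80);print(m.current_grip_width(),m.current_grip_force())
f0=np.array(m.current_force());m.move_l(p+[0,0,.16]);print('w',np.array(m.current_force())-f0,m.current_time(),m.current_ee_pos())
b=None
for c in("top","scene"):
    pic,d=snap(c);P=cloud(c,d);e=np.array(m.current_ee_pos())
    k=(np.hypot(P[...,0]-e[0],P[...,1]-e[1])<.03)&(P[...,2]>.1)&(P[...,2]<.25)&(pic.max(2)<80)
    print(c,k.sum())
snap("scene",'b1.png',(120,80,320,230),4)
```

```text
top [ 0.6213 -0.1861  0.05  ] [ 0.0141 -0.1361  0.05  ]
top [ 0.5839 -0.1817  0.05  ] [-0.0235 -0.1349  0.05  ]
dial [375.5 198.6] [14.8 15.1] [ 0.6216 -0.1836  0.05  ] [ 0.0142 -0.1336  0.05  ]
scene [ 0.6223 -0.1844  0.05  ] [ 0.015  -0.1343  0.05  ]
scene [ 0.5885 -0.1806  0.05  ] [-0.019  -0.1335  0.05  ]
dial [229.8 286.2] [18.5 21.7] [ 0.6227 -0.1854  0.05  ] [ 0.0155 -0.1353  0.05  ]
[(np.float64(2.459854478365719), 0), (np.float64(1.0246637952470565), 1)]
0.198559233750266 77.77252793312073
w [ 0.40561293 -2.1390316  -6.55533889] 42.825 [ 0.3229045  -0.25151349  0.2552704 ]
top 0
scene 68
```

View pics/b1.png

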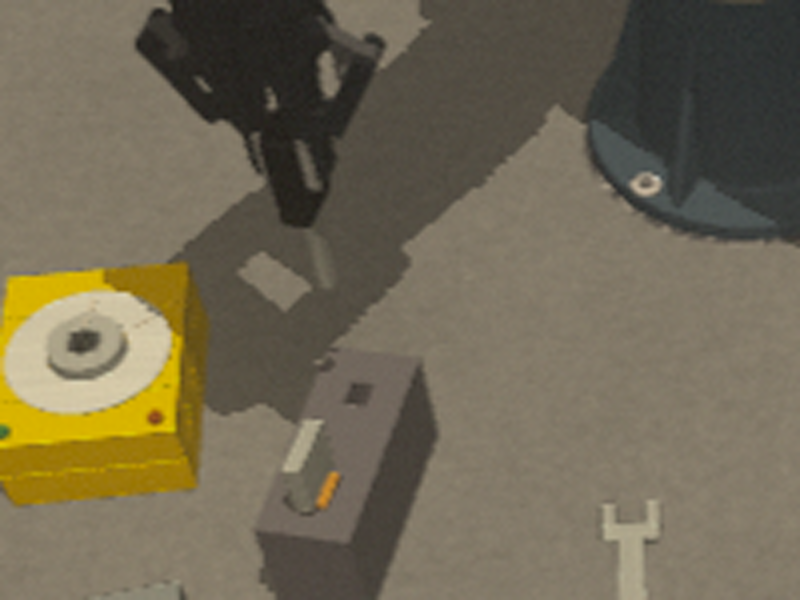

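The bar is held, with the blade pointing down. I'll enter the slot and make the first stroke, checking forces and reading the pointer.

```bash
cat > star.py <<'E'
from car import *
AX=O+S@np.array([.0148,-.1343,0]); RB=down(YAW-np.pi/2)
def pt(b,tip,x=-.037): return AX+S@np.array([x,b,0])+[0,0,tip+.083]
def pointer(fn=None,img=None,P=None):
    if img is None:
        img,d=snap("scene",fn,(190,250,270,310) if fn else None,8)
    c=m.get_calibration("scene");K=np.array(c["camera_matrix"]);Rc=np.array(c["R"]);t=np.array(c["t"])
    cen=O+S@np.array([.0155,-.1353,0]);n=81;g=np.linspace(-.026,.026,n)
    X=np.stack(np.meshgrid(g,g,indexing='ij')+[np.zeros((n,n))],-1) if False else np.dstack([*np.meshgrid(g,g,indexing='ij'),np.full((n,n),.0)])
    W=cen+X@S.T;W[...,2]=.052
    q=(W@Rc.T+t)@K.T;uv=(q[...,:2]/q[...,2:]).astype(np.float32)
    w=cv2.remap(img.mean(2).astype(np.float32),uv[...,0],uv[...,1],cv2.INTER_LINEAR)
    r=np.hypot(X[...,0],X[...,1]);k=(r>.009)&(r<.019);e=np.clip(w-80,0,None)*k
    a=np.arctan2((e*X[...,1]/r.clip(1e-6)).sum(),(e*X[...,0]/r.clip(1e-6)).sum())
    return (a+3.2-(-.6))%(2*np.pi)-.6, e.sum()/k.sum()
def descend(b,z1=.019):
    f0=np.array(m.current_force());z=.040
    while z>z1:
        z=max(z-.004,z1);m.move_l(pt(b,z),RB,max_speed=.05);F=np.array(m.current_force())-f0
        if F[2]>8: print('blocked at',z,F.round(1));return False
    return True
def stroke(b0,b1):
    m.move_l(pt(b0,.040),RB,max_speed=.08)
    if not descend(b0): m.move_l(pt(b0,.040),RB);return False
    f0=np.array(m.current_force());m.move_l(pt(b1,.019),RB,max_speed=.04)
    print('push F',(S.T@(np.array(m.current_force())-f0)).round(1),'t',m.current_time())
    m.move_l(pt(b1+.002,.019),RB);m.move_l(pt(b1+.002,.040),RB,max_speed=.08);return True
E
python3 - <<'E'
from star import *
print('star start',pointer(img=np.load('pics/scene0.npz')['p']))
m.move_ptp(pt(-.002,.11),RB);f0=np.array(m.current_force())
m.move_l(pt(-.002,.056),RB);print(m.current_force()-f0)
m.move_l(pt(-.002,.040),RB,max_speed=.04);print((np.array(m.current_force())-f0).round(1))
print(stroke(-.002,-.020));print(pointer('s1.png'))
E
```

```text
star start (np.float64(0.3630851680527094), np.float64(2.8411733203866225))
[-0.97535686 -0.66969699 -1.52142376]
[ 0.2 -1.1 -0.3]
push F [-1.6  0.   0.6] t 47.4583
True
(np.float64(0.6965069511570771), np.float64(3.2236476369781784))
```

View pics/s1.png

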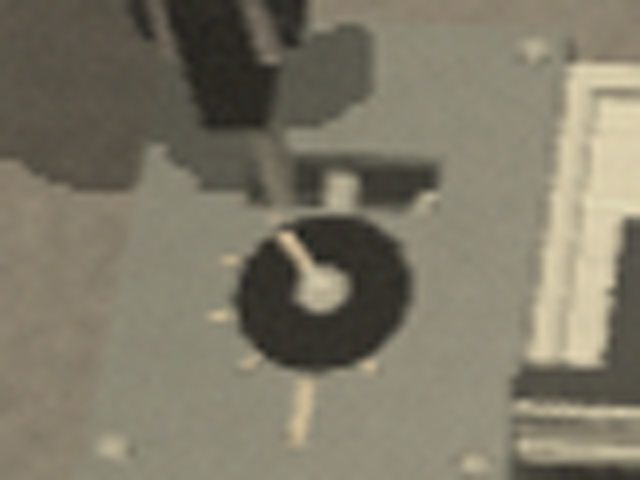

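The first stroke took star to about 0.70, with the pointer in the crop at (290,240). Now the next three strokes, reading the pointer after each.

Run:
```python
from star import *
s=.70
for i in range(3):
    t=(s+.15)%.6283-.15
    b0=.0365*np.tan(.314-t)
    ok=stroke(b0,-.020);s2=pointer()[0];print('t',round(t,3),'b0',round(b0,4),ok,'star',round(s2,3))
    if not ok or s2-s<.45: break
    s=s2
```

```text
push F [-0.8  0.7 -0.1] t 51.0417
t 0.072 b0 0.009 True star 1.316
push F [-1.   0.7  0.8] t 54.6333
t 0.06 b0 0.0095 True star 1.956
push F [-1.   0.3 -1.8] t 58.2167
t 0.071 b0 0.0091 True star 2.592
```

Run:
```python
from star import *
print(stroke(.0091,-.0193))
e=np.array(m.current_ee_pos());m.move_l(e+[0,0,.12],max_speed=.2);print(pointer('s2.png'),m.current_time())
```

```text
push F [-0.5  1.9 -0.5] t 61.7833
True
(np.float64(3.225461778756287), np.float64(3.249474194289611)) 63.25
```

View pics/s2.png

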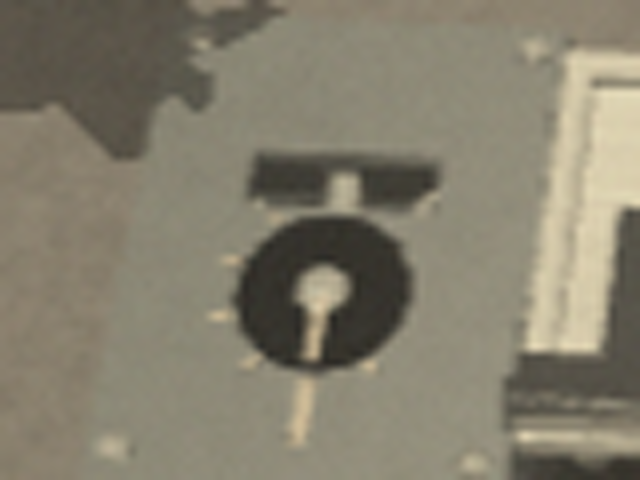

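The pointer lines up with the long mark (star ≈ 3.2). Next I'll return the bar and then pick the key.

Run:
```python
from star import *
a=np.radians(-12.7);p=np.array([.3232,-.2518,.096]);R=down(a-np.pi/2)
m.move_ptp(p+[0,0,.13],R);m.move_l(p+[0,0,.07],max_speed=.1);f0=np.array(m.current_force())
for dz in(.055,.04,.02,.004,.0005):
    m.move_l(p+[0,0,dz],max_speed=.06);F=np.array(m.current_force())-f0
    print(dz,F.round(1))
    if F[2]>10:break
else:
    m.set_gripper(.5,40);m.move_l(p+[0,0,.12],max_speed=.2)
    print('scene',m.current_time())
m.move_ptp([.40,-.10,.30],R)
for c in("top","scene"):
    pic,d=snap(c,'k_%s.png'%c);P=cloud(c,d)
    for n,x,y,z0,z1 in(('bar',.324,-.252,.11,.15),('key',.402,-.269,.105,.14)):
        k=(abs(P[...,0]-x)<.035)&(abs(P[...,1]-y)<.035)&(P[...,2]>z0)&(P[...,2]<z1);print(c,n,rect(P[k]),np.median(P[k][:,2]))
```

```text
0.055 [0.7 0.2 0.2]
0.04 [ 1.3 -0.3 -0. ]
0.02 [ 0.5 -0.8 -0.3]
0.004 [-0.1  0.7 -0.2]
0.0005 [ 1.1 -0.2  2.5]
scene 68.1083
top bar (array([ 0.3229682 , -0.24981012]), 35.70750427246094, 18.21515655517578, -11.998497009277344) 0.13480317633627464
top key (array([ 0.40130624, -0.26857294]), 41.69151306152344, 12.708897590637207, -12.72113037109375) 0.12038125016911298
scene bar (array([ 0.32553198, -0.25246021]), 40.227542877197266, 19.768693923950195, -14.472206115722656) 0.13175109178748243
scene key (array([ 0.40333417, -0.27074435]), 43.48197555541992, 14.146799087524414, -12.478294372558594) 0.11814291814474569
```

```bash
cat > key.py <<'E'
from star import *
KH=np.array([.5385,-.3962]); KY=np.radians(12.0)
E
python3 - <<'E'
from key import *
a=np.radians(-13.3);p=np.array([.4013,-.2703,.0865])
res=[]
for s in(1,-1):
    q1=m.inverse_kinematics(p,down(a+s*np.pi/2));q2=m.inverse_kinematics([*KH,.12],down(KY+s*np.pi/2));q3=m.inverse_kinematics([*KH,.12],down(KY-1.3+s*np.pi/2))
    print(s,[None if q is None else np.round(q,2).tolist() for q in(q1,q2,q3)])
E
```

```text
1 [[-0.69, 0.45, 1.94, -0.0, 0.76, -2.03], [-0.7, 0.68, 1.41, -0.0, 1.05, -2.48], [-0.7, 0.68, 1.41, -0.0, 1.05, -1.18]]
-1 [[-0.69, 0.45, 1.94, -0.0, 0.76, 1.11], [-0.7, 0.68, 1.41, -0.0, 1.05, 0.66], [-0.7, 0.68, 1.41, -0.0, 1.05, 1.96]]
```

```bash
cat >> key.py <<'E'
def kp(dx,dy,tip,yaw=KY):
    "tool target with the key tip at keyway offset dx,dy (key frame)"
    o=Rz(KY)@np.array([dx,dy,0]);return np.array([KH[0]+o[0],KH[1]+o[1],tip+.0435]),down(yaw-np.pi/2)
def probe(dx,dy,f0,z=.064,lim=5):
    m.move_l(*kp(dx,dy,.0715),max_speed=.05)
    for t in(.069,.0665,z):
        m.move_l(*kp(dx,dy,t),max_speed=.03);F=np.array(m.current_force())-f0
        if F[2]>lim:return False,t,(Rz(KY).T@F).round(1)
    return True,t,(Rz(KY).T@F).round(1)
E
python3 - <<'E'
from key import *
a=np.radians(-13.3);p=np.array([.4013,-.2703,.0865]);R=down(a-np.pi/2)
m.set_gripper(.5,40);m.move_ptp(p+[0,0,.1],R);m.move_l(p,max_speed=.1);m.set_gripper(0,100);print(m.current_grip_width(),m.current_grip_force())
m.move_l(p+[0,0,.12],max_speed=.2)
m.move_ptp(*kp(0,0,.11));m.move_l(*kp(0,0,.076),max_speed=.05);m.dwell(.3);f0=np.array(m.current_force());print(f0,m.current_time())
snap("scene",'kh.png',(95,195,195,270),8)
np.save('f0.npy',f0)
print(probe(0,0,f0))
E
```

```text
0.12503677628752125 97.47984409332275
[ 0.06057316  0.29408432 -2.34618291] 74.25
(True, 0.064, array([ 0.3, -0.7,  1.6]))
```

View pics/kh.png

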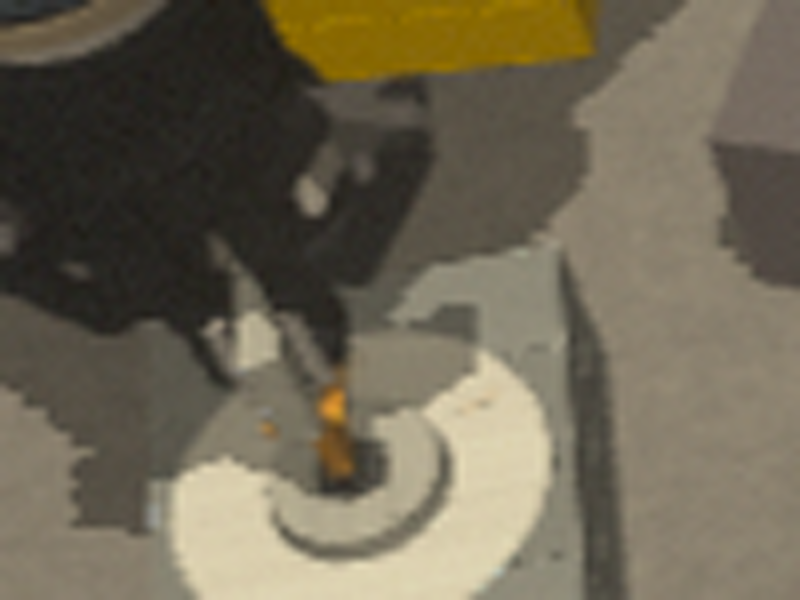

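The brass blade (crop 335,440) stands over the keyway and has entered 6 mm without force. Driving it in and turning.

Run:
```python
from key import *
f0=np.load('f0.npy')
for t in(.060,.055,.050,.045,.041,.039):
    m.move_l(*kp(0,0,t),max_speed=.03);F=np.array(m.current_force())-f0;print(t,(Rz(KY).T@F).round(1))
    if F[2]>15:break
else:
    t0=np.array(m.current_ft_torque())
    for d in np.arange(.15,1.36,.1):
        m.move_l(*kp(0,0,.039,KY-d),max_speed=.03);F=np.array(m.current_force())-f0;T=np.array(m.current_ft_torque())-t0
        print(round(d,2),F.round(1),'Tz',T[2].round(2))
        if abs(T[2])>.6:break
print(m.current_time(),m.current_ee_pos())
```

```text
0.06 [-0.2 -0.4  1.1]
0.055 [ 0.4 -0.4  0.9]
0.05 [ 0.1 -1.1  1.6]
0.045 [0.6 0.4 0.1]
0.041 [-0.7  0.2  2. ]
0.039 [ 0.1 -0.3  1.3]
0.15 [0.4 4.6 1.8] Tz 0.05
0.25 [1.3 5.8 2.7] Tz 0.03
0.35 [0.4 5.7 2.3] Tz 0.05
0.45 [0.8 5.9 3.1] Tz 0.06
0.55 [1.2 6.5 2.4] Tz 0.05
0.65 [1.2 7.1 2.6] Tz 0.0
0.75 [2.  6.4 3.4] Tz 0.1
0.85 [2.1 7.3 2.8] Tz 0.03
0.95 [2.5 8.3 2.7] Tz 0.03
1.05 [2.3 8.1 2.8] Tz 0.04
1.15 [2.4 7.8 1.9] Tz -0.02
1.25 [1.7 7.  2.3] Tz 0.1
1.35 [3.7 7.1 1.6] Tz 0.73
80.3667 [ 0.5390195  -0.39519871  0.08241544]
```

The torque jump shows the stop. Releasing and verifying everything.

Run:
```python
from key import *
m.set_gripper(.5,40);e=np.array(m.current_ee_pos());m.move_l(e+[0,0,.14],max_speed=.15)
m.move_ptp([.36,-.08,.33],down(KY-np.pi/2));print(m.current_time())
a,d=snap("scene",'f1.png');P=cloud("scene",d)
k=(np.hypot(P[...,0]-.539,P[...,1]+.396)<.035)&(P[...,2]>.095)&(P[...,2]<.14);print('key scene',rect(P[k]),np.percentile(P[k][:,2],90))
b,d=snap("top");P=cloud("top",d)
k=(np.hypot(P[...,0]-.539,P[...,1]+.396)<.035)&(P[...,2]>.095)&(P[...,2]<.14);print('key top',rect(P[k]) if k.sum()>5 else None,np.percentile(P[k][:,2],90))
print('star',pointer())
cv2.imwrite('pics/f2.png',cv2.cvtColor(np.hstack([cv2.resize(a[180:330,90:290],(400,300)),cv2.resize(a[225:330,250:390],(400,300))]),cv2.COLOR_RGB2BGR))
L=(cloud("scene",m.grab_frame("scene")[1])-O)@S;q=a.astype(int)
for i in range(3):
    k=(abs(L[...,1]-BAY[i])<.03)&(abs(L[...,0])<.07)&(q[...,0]-q[...,2]>80);A=L[k];print(i,A.mean(0).round(4),np.linalg.lstsq(np.c_[A[:,:2],np.ones(len(A))],A[:,2],rcond=None)[0][:2].round(3))
```

```text
83.275
key scene (array([ 0.54043652, -0.39487732]), 41.961387634277344, 16.052520751953125, -54.57305908203125) 0.1159897432174182
key top (array([ 0.5392475 , -0.39260297]), 43.13405227661133, 11.731697082519531, -57.879241943359375) 0.11834631530026957
star (np.float64(3.2268166991902762), np.float64(2.766020396628914))
0 [0.0177 0.1526 0.0626] [-0.001  0.007]
1 [0.0169 0.0918 0.0628] [0.03  0.022]
2 [0.0171 0.0238 0.0629] [0.016 0.009]
```

View pics/f1.png

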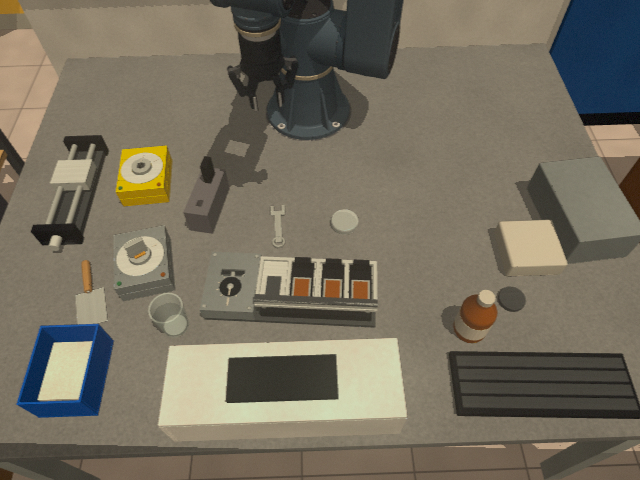

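View pics/f2.png

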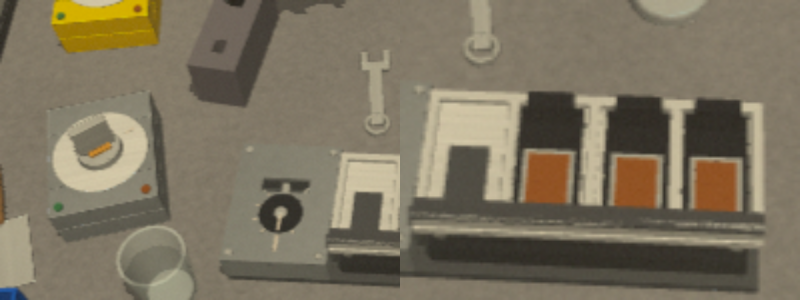

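The key is fully in (bow top ≈ 0.115–0.118) and turned about 1.2 rad including play. Carriers, pointer and bar all check out, so I'm handing in.

```bash
python3 -c "
from bench import manip as m
print(m.sign_off(),m.current_time())"
```

```text
the job is handed in; nothing more can be done
the job is handed in; nothing more can be done
```

The job is handed in: all three carriers lie flat in bays 0–2, the pointer stands at the long mark (star about 3.2 rad), the bar is back in its pocket and the key is in the cylinder at its stop; the sign-off gave no verdict.

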